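Hang the dip basket on the draining rail

ROBOT

A 7-joint arm with a two-finger parallel gripper is mounted at the origin on a cart in front of the work surface, level with it; the furniture and walls round the work are solid. World frame = base frame: x ahead of the robot, y to its left, z up, the work surface at z = 0. Lengths are in mm, angles in rad, forces in N, time in s.
With the tool pointing down it reaches from about 400 to 875 mm from the base axis. Payload 4.4 kg.
Tool frame: the origin (TCP) lies on the centre line of the jaws, within the pads' length; the fingertips stand 14 mm ahead of it and the grasp point (between the pads) lies 5 mm behind it; z points along the fingers, x is the direction in which the jaws open and shut, and the axes are right-handed (so a half turn about z gives the same grasp; the last joint's range is limited). The gripper opens to 85 mm and grips with 20 to 120 N. Pads are 22 mm wide; open, the fingers measure 114 mm over their backs; the gripper's body (76 mm by 85 mm) begins 54 mm behind the grasp point. The pads swing forward as they close: fully open they stand 13 mm farther back than shut.
Start: joints at [-1.247, 0.628, 0.038, 1.517, -0.027, 0.996, -0.02], TCP at [246.98, 601.264, 217.413] pointing down, gripper open.
Joint ranges: [-3.06, 3.06], [-0.37, 2.12], [-1.25, 1.32], [0.18, 2.47], [-1.1, 4.24], [0.23, 1.98], [-2.94, 2.94]. Speed limits (rad/s): [2.57, 2.57, 3.14, 3.14, 3.14, 3.14, 3.14].

INTERFACE

Orientations are given as [roll, pitch, yaw] about the fixed x, y, z axes, in that order (R = Rz(yaw) Ry(pitch) Rx(roll)).
In Python, from cell import ctrl gives the robot as it stands.
- The arm moves only by the tool send_rows, never from a script. Its argument "commands" is a list of rows, each a list of 5 numbers: the finger opening in mm, from 0 to 85.4, then the shift along the tool's x, y, z in mm, then the turn about the tool's z in degrees. In form: [[grip, x, y, z, roll], ...]. A call has 1 to 5 rows; each row is the pose to reach, as a shift and turn from the pose measured when the call began, along the tool's axes at that moment; what a row does not reach only later rows make up. A row lasts 1/10 s, in which the tool goes at most 50 mm and 8.59 degrees, less where a joint would pass 70% of its speed; a pose out of reach is approached as far as the arm can. A call with a gripper value outside its range is refused whole. The fingers move at their own pace and stop on an object; the grip force is fixed at half the most. Time passes only in rows, so rows that repeat a pose let the fingers close. It gives the time, the measured TCP pose, the force and the opening at its end, in the units of the state.
- ctrl.read_state(): the state, without advancing time (a new reading comes with each control period).
- ctrl.get_image(name): name is "scene" or "top" or "wrist"; returns the picture (480x640x3 uint8, red, green, blue); there is no depth.
- ctrl.camera_params(name): a dict with "fx", "fy", "cx", "cy" (pixels), "k1" (the pictures are not rectified: a ray, as slopes to the right and down, at radius r is drawn at 1 + k1 r^2 times it, then the intrinsics apply), "cam_to_world" (4x4, takes a point from camera to world coordinates). Camera axes: x right, y down, z forward; pixel columns grow to the right and rows downward; lengths in mm; the calibration is good to about 2 mm. A picture is of the moment at which its call begins: read the wrist's pose just before it. camera_params takes no time and is no camera call; for the wrist camera it gives the pose at the moment of the call.
- ctrl.finish_job(): hands the job in, once; it reports no verdict.
The state is a dict: "clock": time; "qpos": joint angles; "qd": joint speeds; "tau": joint torques, N m; "eef_pos": TCP position; "tool_rot": TCP orientation; "force": force on the tool from outside, world axes, zero at the start; "torque": the same for the moment, N m; "width": finger opening in mm.
Only numpy, scipy, OpenCV 4.12 (cv2) and the standard library are available. Lean on these libraries where they do the work, as an engineer would, in place of code of your own. Each camera call takes 0.05 s, during which the arm holds its last target.

TASK

Pick the dip basket up by the green tab of its hanger, enter the hanger's white head into the open end of the draining rail, and slide it in until it has clicked behind the red spring catch of the stop and stays there by itself. Push gently (never more than about 15 N between hanger and rail), keep the basket upright, and leave the beaker and the amber bottle alone.

Things in the scene. Friction and masses are not known exactly. Their poses are not given: they have to be found in the camera images.
- hanger: Steel dip basket on its hanger (0.13-0.22 kg), loose, standing on the tan slab (its surface is at z = 4.5 mm). Origin: centre of the basket's underside; z up; same either way round. Basket 52 mm across, 40 high. Over it a steel frame 62 wide (y), 8 thick (x), to 121 high; the rail passes through it, between the crossbar (top at 69) and top bar (underside at 115), 52 clear.
- hanger_head (a point): Centre of the underside of the hanger's white head, 84 mm above the hanger's origin; axes as the hanger's. The head, inside the frame on a neck 12 (x) by 6 (y) that rises from the crossbar, is 40 long (x) with round ends, 23 wide (y) and 14 high. After the click the head can go 3 further against the buffer (1.35 N + 0.45 N/mm) to a hard end, where force climbs steeply: 11 N means fully in.
- hanger_grip (a point): Point in the middle of the green tab on top of the hanger, 142 mm above the hanger's origin: the place to hold it. The tab is 32 along x, 12 thick along y (take this between the fingers) and reaches from 121 to 157 above the origin.
- rail: Fixed C-channel rail on one post at its far end, over a white drip tray (rim 10 mm high, 100 wide, from 30 before to 215 behind the mouth). Origin: under the tray, below the open mouth; x points from the mouth into the rail (sliding direction), z up. Rail 35 wide, 190 long, top 126 above the origin. Inside 27 wide, 17 high, with a 12 wide slot below between two lips on which the head runs.
- rail_mouth (a point): Middle of the mouth at the height of the lips' upper face, 105 mm above the rail's origin; axes as the rail's. The head's underside (hanger_head) runs at this height and can float up to 3 above it. Lead-in tongues reach 11 out of the mouth and flare 3 up and down. Pushing in, one feels light friction, then the catch on its 27 degree ramp (lifts 4, spring 1 to 2 N) and, for the last 5 before the click, the buffer; together about 3 to 8 N.
- beaker: Clear 100 ml beaker, 54 across, 70 high, standing on the bench; origin at the centre of its underside. To be left alone.
- amber_bottle: Amber bottle with a red cap, 51 across, 108 high, standing on the bench; origin at the centre of its underside. To be left alone.
- rail_end (a point): Middle of the far end of the rail, 190 mm behind the mouth at the lips' height. Inside, before it, sits a blue stop unit (parts up to 131 above the rail's origin), tightly clamped where someone set it: its place is NOT measured, it must be felt or seen. The head's centre ends 85 to 145 behind the mouth, 20 behind the locking face of the stop's red catch (geom catch_c0).

How it is judged:
By the outcome, as a careful person would: the job done as asked, in the order asked, and still so for the second after the job is handed in, with the robot touching nothing.
It also fails if it takes over 54 s, if anything falls off the work surface, if the arm or the gripper's body presses on something with over 40 N, if the wrist force passes 120 N, or if a joint passes its speed limit or range.

## Working session

There is one attempt and no reset: what is moved stays moved. The work goes in short steps, Python scripts to look and compute and a tool call to move; the robot and the scene stay as the last step left them, time stands still between calls to the robot, and variables do not carry over. Pictures are saved under pics/ and viewed, and the job is handed in when it is done.

Besides the shell and the picture viewer there is one more tool, called after "Request:" by a JSON object that holds its "name" and its "arguments". send_rows: Moves the arm, as the interface text tells. Its arguments: {"type":"object","properties":{"commands":{"type":"array"}},"required":["commands"]}

```bash
ls; mkdir -p pics; python3 - <<'E'
from cell import ctrl
import cv2,numpy as np
s=ctrl.read_state(); print(s)
for n in ["scene","top","wrist"]:
    p=ctrl.camera_params(n); print(n,p)
    cv2.imwrite(f"pics/{n}0.png",ctrl.get_image(n)[:,:,::-1])
E
```

```text
pics
{'clock': 0.0, 'qpos': array([-1.24682812,  0.6293428 ,  0.03843489,  1.51836178, -0.02701518,
        0.99625988, -0.02002298]), 'qd': array([-6.03648957e-04, -1.21232907e-03,  9.00496658e-05,  2.61903619e-04,
       -1.64167472e-03, -6.95879261e-04,  1.30032675e-04]), 'tau': array([ 2.11647844e-04, -5.63405299e+01,  1.22656245e+00, -1.93439591e+01,
        1.10959826e-02,  1.05258744e-02,  1.69453887e-05]), 'eef_pos': array([246.70714745, 600.67603498, 216.49309838]), 'tool_rot': array([3.14158553e+00, 1.85418874e-03, 1.18100274e+00]), 'force': array([0.05092937, 0.31194383, 0.17125455]), 'torque': array([ 0.0009348 , -0.01948058,  0.02588351]), 'width': 85.51245667179325}
scene {'fx': 440.4791872630131, 'fy': 440.4791872630131, 'cx': 323.45755828414946, 'cy': 234.8534362095876, 'k1': -0.0030244412175826907, 'cam_to_world': array([[ 8.77435023e-01, -1.81447316e-01,  4.44054784e-01,
         1.96924350e+01],
       [-4.79650395e-01, -3.44558307e-01,  8.06978978e-01,
        -8.48324422e+02],
       [ 6.57859529e-03, -9.21062671e-01, -3.89358803e-01,
         6.02811656e+02],
  
[... 373 characters left out ...]
e-02,
         4.70230867e+01],
       [ 1.37944779e-03, -2.48412839e-01, -9.68653270e-01,
         1.39924522e+03],
       [ 0.00000000e+00,  0.00000000e+00,  0.00000000e+00,
         1.00000000e+00]])}
wrist {'fx': 346.81298802636803, 'fy': 346.81298802636803, 'cx': 316.02277005096187, 'cy': 241.2266539894366, 'k1': -0.027132472513161116, 'cam_to_world': array([[ 3.79906644e-01,  8.79099671e-01,  2.87844942e-01,
         1.71804817e+02],
       [ 9.25023381e-01, -3.60493365e-01, -1.19901115e-01,
         6.31719744e+02],
       [-1.63883911e-03,  3.11814532e-01, -9.50141575e-01,
         3.72564063e+02],
       [ 0.00000000e+00,  0.00000000e+00,  0.00000000e+00,
         1.00000000e+00]])}
```

View pics/scene0.png

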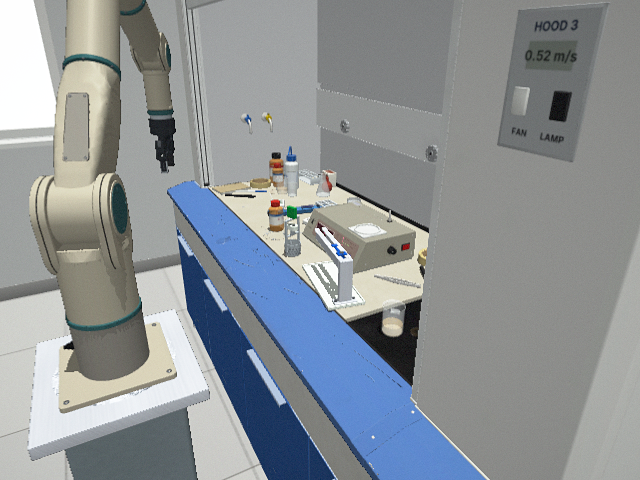

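View pics/top0.png

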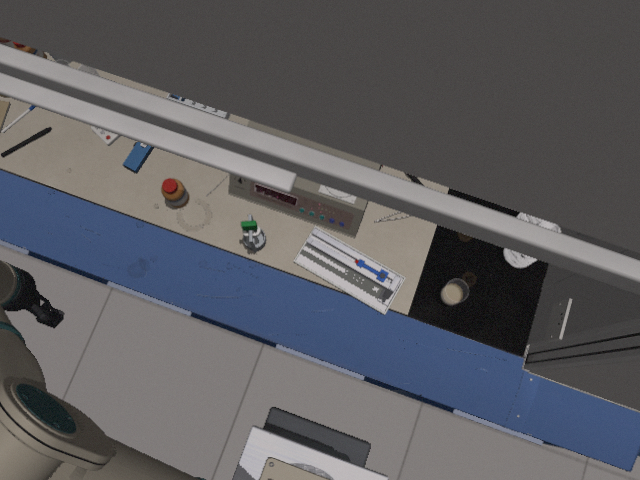

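View pics/wrist0.png

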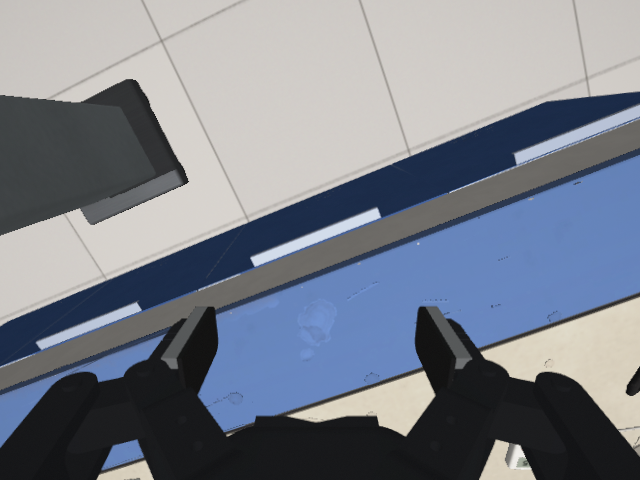

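```bash
cat > h.py <<'E'
import numpy as np,cv2
from cell import ctrl
def ray(p,u,v):
    d=np.array([(u-p['cx'])/p['fx'],(v-p['cy'])/p['fy']]);s=d.copy()
    for _ in range(10): s=d/(1+p['k1']*(s@s))
    T=p['cam_to_world'];r=T[:3,:3]@np.array([s[0],s[1],1]);return T[:3,3],r/np.linalg.norm(r)
def onz(p,u,v,z):
    o,r=ray(p,u,v);return o+r*(z-o[2])/r[2]
def proj(p,X):
    T=p['cam_to_world'];c=T[:3,:3].T@(np.asarray(X,float)-T[:3,3]);s=c[:2]/c[2];s=s*(1+p['k1']*(s@s))
    return np.array([p['fx']*s[0]+p['cx'],p['fy']*s[1]+p['cy']])
def tri(p1,a,p2,b):
    o1,r1=ray(p1,*a);o2,r2=ray(p2,*b)
    A=np.stack([r1,-r2],1);t=np.linalg.lstsq(A,o2-o1,rcond=None)[0]
    x=o1+r1*t[0];y=o2+r2*t[1];return (x+y)/2,np.linalg.norm(x-y)
E
python3 - <<'E'
import cv2
a=cv2.imread('pics/top0.png')[160:330,140:430];cv2.imwrite('pics/topc.png',cv2.resize(a,None,fx=2.7,fy=2.7,interpolation=cv2.INTER_CUBIC))
a=cv2.imread('pics/scene0.png')[170:350,240:440];cv2.imwrite('pics/scenec.png',cv2.resize(a,None,fx=3.3,fy=3.3,interpolation=cv2.INTER_CUBIC))
E
```

```text
(no output)
```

View pics/topc.png

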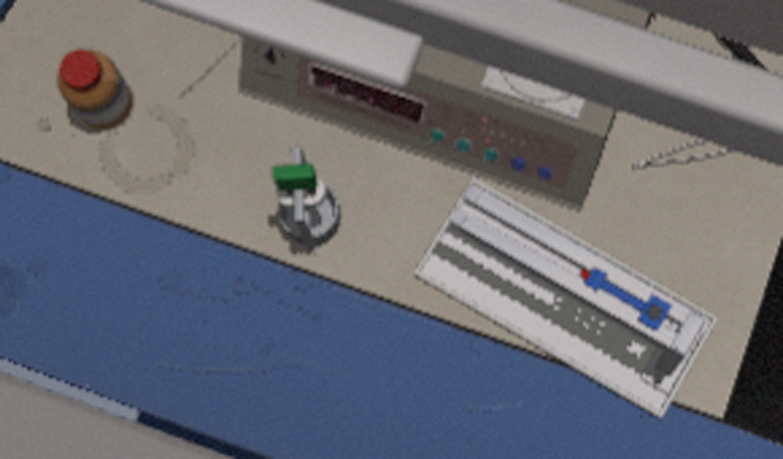

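View pics/scenec.png

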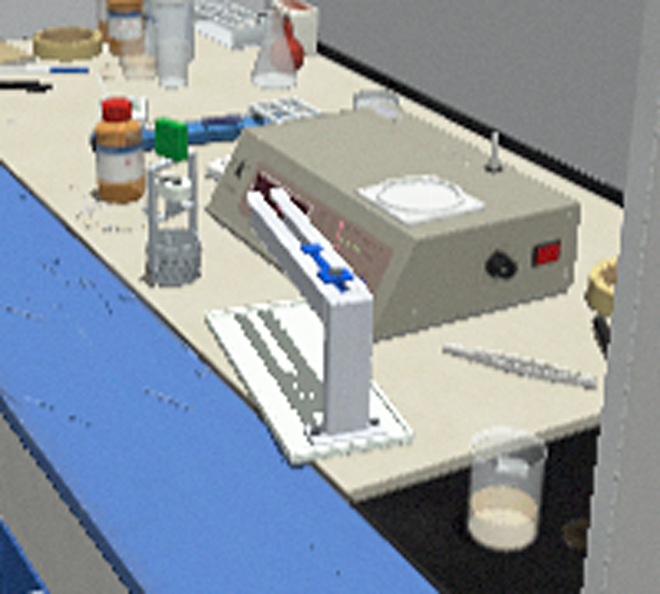

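```bash
python3 - <<'E'
from h import *
from scipy import ndimage as nd
P={n:ctrl.camera_params(n) for n in('scene','top')}
I={n:cv2.imread(f'pics/{n}0.png') for n in P}
for n in P:
    hsv=cv2.cvtColor(I[n],cv2.COLOR_BGR2HSV)
    for col,lo,hi in(('green',(50,150,50),(75,255,255)),('blue',(105,170,60),(125,255,255)),('red',(0,170,90),(6,255,255)),('redb',(174,170,90),(180,255,255))):
        m=cv2.inRange(hsv,lo,hi);k,l,st,c=cv2.connectedComponentsWithStats(m)
        for i in range(1,k):
            if 3<st[i][4]<1000: print(n,col,st[i],c[i].round(1))
g={}
for n in P:
    hsv=cv2.cvtColor(I[n],cv2.COLOR_BGR2HSV);m=cv2.inRange(hsv,(50,100,40),(80,255,255))
    k,l,st,c=cv2.connectedComponentsWithStats(m);i=max((j for j in range(1,k)),key=lambda j:st[j][4]);g[n]=c[i]
    pts=np.argwhere(l==i)[:,::-1].astype(np.float32); print(n,cv2.minAreaRect(pts),c[i])
print(tri(P['scene'],g['scene'],P['top'],g['top']))
# tray outer corners in top (crop coords /2.7+offset)
for u,v in((475,180),(415,275),(662,415),(716,318)):
    print('tray',onz(P['top'],140+u/2.7,160+v/2.7,10).round(1))
for z in (500,700,800,900,1000,1100):
    X=onz(P['top'],296,183,z);print(X.round(),proj(P['scene'],X).round())
E
```

```text
scene green [287 206  10  13 106] [291.5 212. ]
scene blue [245 116   6   6  14] [247.4 118.3]
scene blue [291 150   1   5   5] [291. 152.]
scene blue [287 157   9   4  28] [290.9 158.5]
scene blue [256 191  10   1  10] [260.5 191. ]
scene blue [177 230   3   5  10] [177.8 232.3]
scene blue [332 244  15  14  53] [338.5 250.8]
scene blue [263 363   5   8   8] [264.8 366.5]
scene blue [273 380   5   7   7] [275.1 383. ]
scene blue [282 394   3   4   4] [283.  395.5]
scene blue [310 440  24  40 465] [318.1 465.7]
scene red [274 163   9   5  30] [277.1 164.8]
scene red [326 178   6  11  20] [328.6 183.7]
scene red [271 200   9   7  49] [274.9 202.8]
scene red [403 244   6   6  18] [405.8 247. ]
scene redb [403 245   3   4   6] [403.7 246.3]
scene redb [406 244   3   4   5] [407.2 245.2]
top green [242 221  14   6  43] [248.1 223.5]
top blue [ 30 107   5   3   5] [ 32.  107.8]
top blue [358 261   4   6  12] [359.8 263.1]
top blue [377 273   3   5   7] [378.1 274.9]
top red [107 137   2   2   4] [107.5 137.5]
top red [162 179  15  13 142] [169.  185.2]
top red [356 260   2   3   4] [356.2 261. ]
scene ((291.5, 212.0), (12.0, 9.0), 90.0) [291.55855856 211.76576577]
top ((249.0, 225.0), (8.0, 14.0), 90.0) [249.17094017 225.18803419]
(array([541.51965113, 301.97950835, 145.83890808]), np.float64(0.024816662561137095))
tray [621.6 180.1  10. ]
tray [524.2 199.6  10. ]
tray [482.4 -38.8  10. ]
tray [577.1 -56.   10. ]
[553. 186. 500.] [312.  93.]
[490. 155. 700.] [293.   1.]
[458. 140. 800.] [281. -54.]
[427. 124. 900.] [ 268. -118.]
[ 395.  109. 1000.] [ 252. -193.]
[ 364.   93. 1100.] [ 234. -280.]
```

```bash
python3 - <<'E'
from h import *
P={n:ctrl.camera_params(n) for n in('scene','top')}
print('post',onz(P['scene'],206,185,0),onz(P['scene'],168,190,0))
print('bottle',onz(P['top'],172,186,108),'beaker',onz(P['top'],454,292,20))
for z in (300,500,700,900): print(z,onz(P['top'],0,50,z).round(),onz(P['top'],0,90,z).round(),onz(P['top'],640,285,z).round())
E
```

```text
post [ 504.2288557  1198.42233622    0.        ] [ 328.81817373 1198.6687368     0.        ]
bottle [575.20032584 505.91506418 108.        ] beaker [ 581.63841971 -170.7735699    20.        ]
300 [680. 893. 300.] [599. 849. 300.] [ 648. -449.  300.]
500 [605. 739. 500.] [539. 703. 500.] [ 579. -359.  500.]
700 [530. 585. 700.] [479. 557. 700.] [ 510. -269.  700.]
900 [456. 431. 900.] [419. 411. 900.] [ 441. -178.  900.]
```

Request:
{"name": "send_rows", "arguments": {"commands": [[85,-17,45,0,8],[85,-34,90,0,16],[85,-51,135,0,24],[85,-68,180,0,32],[85,-85,225,0,40]]}}

```text
clock: 0.65
eef_pos: [423.6, 435.1, 216.7]
tool_rot: [3.141, 0.001, 0.477]
force: [0.9, 1.7, -0.7]
width: 85.0
```

Request:
{"name": "send_rows", "arguments": {"commands": [[85,16,44,0,7],[85,32,88,0,7],[85,49,132,0,7],[85,49,132,0,7]]}}

```text
clock: 1.05
eef_pos: [534.3, 331.9, 216.9]
tool_rot: [3.134, -0.002, 0.343]
force: [0.1, -1.0, 0.3]
width: 84.7
```

```bash
python3 - <<'E'
from h import *
print(ctrl.read_state()['eef_pos'])
p=ctrl.camera_params('wrist');cv2.imwrite('pics/w1.png',ctrl.get_image('wrist')[:,:,::-1]);np.save('w1.npy',p,allow_pickle=True)
E
```

```text
[534.31002967 331.89189837 216.94538573]
```

View pics/w1.png

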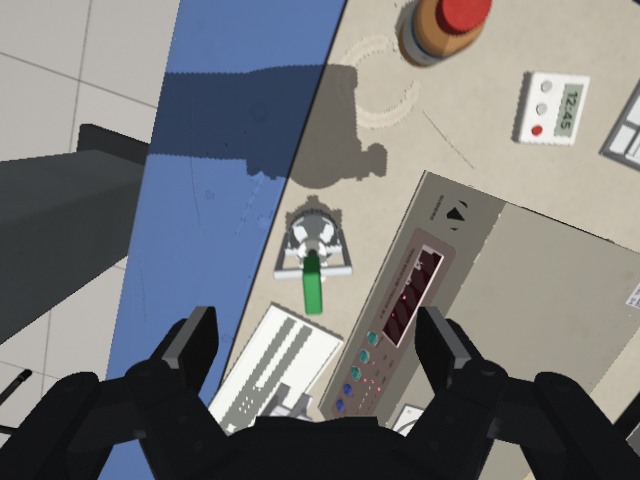

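```bash
python3 - <<'E'
from h import *
a=cv2.imread('pics/w1.png')[180:330,250:370];cv2.imwrite('pics/w1c.png',cv2.resize(a,None,fx=4,fy=4,interpolation=cv2.INTER_CUBIC))
p=np.load('w1.npy',allow_pickle=True).item()
print(p['cam_to_world'][:3,3],ctrl.camera_params('wrist')['cam_to_world'][:3,3])
E
```

```text
[505.6733838  408.56089092 372.32110435] [502.55436223 411.98498795 372.29479028]
```

View pics/w1c.png

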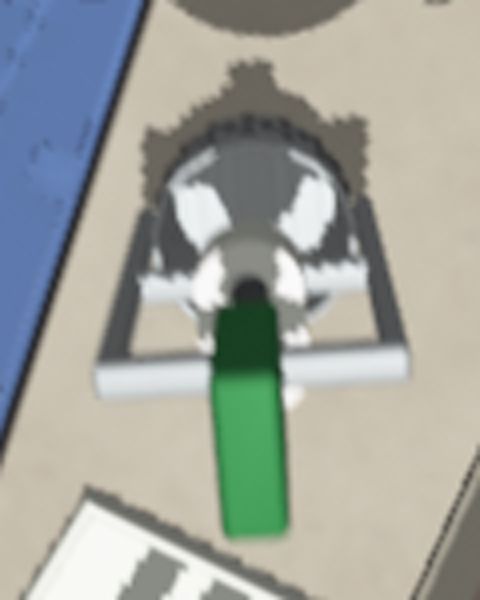

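```bash
python3 - <<'E'
from h import *
p=np.load('w1.npy',allow_pickle=True).item()
q=[onz(p,250+u/4,180+v/4,161.5) for u,v in((212,374),(278,372),(289,534),(224,538))]
print(np.round(q,1)); n=(q[0]+q[1])/2;f=(q[2]+q[3])/2;d=f-n
print('center',(n+f)/2,'len',np.linalg.norm(d),'yaw',np.degrees(np.arctan2(d[1],d[0])))
# top bar ends (z=121+4.5 top)
a=onz(p,250+97/4,180+366/4,125.5);b=onz(p,250+407/4,180+348/4,125.5);e=b-a;print(a,b,np.linalg.norm(e),np.degrees(np.arctan2(e[1],e[0])))
a=onz(p,250+96/4,180+397/4,125.5);b=onz(p,250+408/4,180+377/4,125.5);e=b-a;print(a,b,np.linalg.norm(e),np.degrees(np.arctan2(e[1],e[0])))
s=ctrl.read_state();print(s['eef_pos'],np.degrees(s['tool_rot']))
E
```

```text
[[529.4 317.8 161.5]
 [539.6 321.8 161.5]
 [551.7 293.8 161.5]
 [541.4 289.3 161.5]]
center [540.51949294 305.66941639 161.5       ] len 30.738588739767717 yaw -66.87942044126717
[511.94865404 296.41267499 125.5       ] [567.05864959 320.07268646 125.5       ] 59.97422572811871 23.23498052692054
[513.73680148 290.07084863 125.5       ] [569.48401969 314.46929453 125.5       ] 60.852580067451754 23.637173927872038
[530.97075161 335.86423841 216.6214415 ] [1.79779423e+02 3.33113330e-02 1.99106354e+01]
```

Request:
{"name": "send_rows", "arguments": {"commands": [[85,0,30,-15,8],[85,0,60,-30,16],[85,0,90,-45,24],[85,0,115,-60,30],[85,0,115,-60,30]]}}

```text
clock: 1.6
eef_pos: [572.2, 224.6, 279.3]
tool_rot: [3.138, -0.006, -0.182]
force: [-0.1, 0.5, -0.1]
width: 84.8
```

Request:
{"name": "send_rows", "arguments": {"commands": [[85,0,0,0,0],[85,0,0,0,0]]}}

```text
clock: 1.8
eef_pos: [571.2, 226.2, 278.8]
tool_rot: [3.138, -0.005, -0.179]
force: [0.4, 0.6, -0.2]
width: 84.6
```

```bash
python3 - <<'E'
from h import *
p=ctrl.camera_params('wrist');cv2.imwrite('pics/w2.png',ctrl.get_image('wrist')[:,:,::-1]);np.save('w2.npy',p,allow_pickle=True)
s=ctrl.read_state();print(s['eef_pos'],np.degrees(s['tool_rot']),p['cam_to_world'][:3,3],ctrl.camera_params('wrist')['cam_to_world'][:3,3])
E
```

```text
[571.07979882 226.37472874 278.58136101] [179.7992408   -0.24878375 -10.25935728] [583.721993   305.90858462 434.49442148] [583.65657716 306.05237492 434.2976488 ]
```

View pics/w2.png

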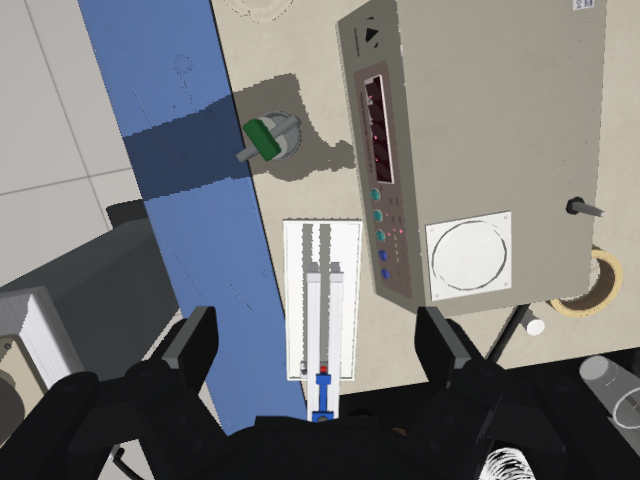

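```bash
python3 - <<'E'
import cv2
I=cv2.imread('pics/w2.png')
a=I[255:345,290:360];cv2.imwrite('pics/w2a.png',cv2.resize(a,None,fx=6.5,fy=6.5,interpolation=cv2.INTER_CUBIC))
a=I[335:425,290:360];cv2.imwrite('pics/w2b.png',cv2.resize(a,None,fx=6.5,fy=6.5,interpolation=cv2.INTER_CUBIC))
a=I[205:390,260:380];cv2.imwrite('pics/w2t.png',cv2.resize(a,None,fx=3.2,fy=3.2,interpolation=cv2.INTER_CUBIC))
E
```

```text
(no output)
```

View pics/w2a.png

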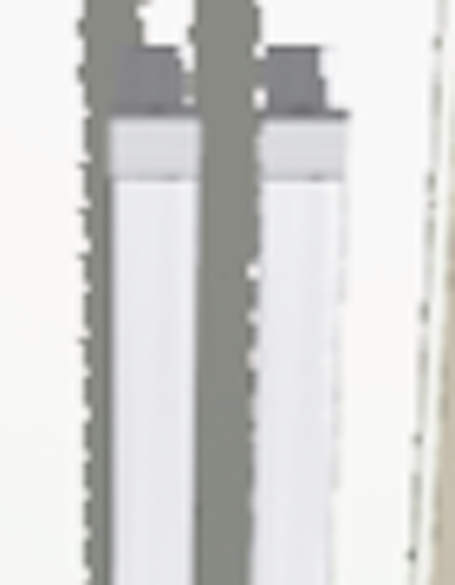

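View pics/w2b.png

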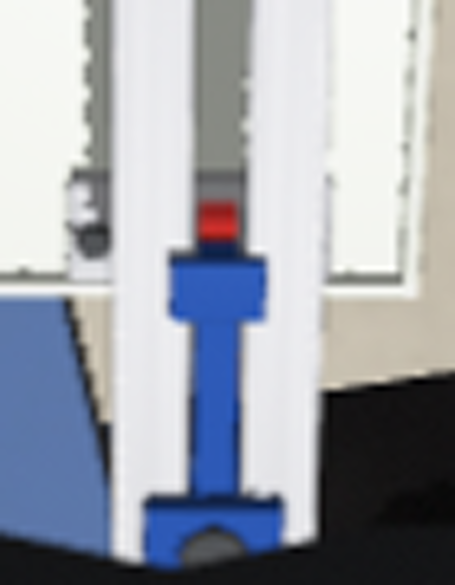

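View pics/w2t.png

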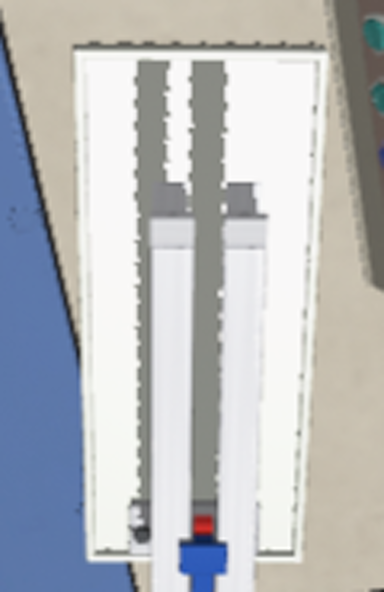

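```bash
python3 - <<'E'
from h import *
p=np.load('w2.npy',allow_pickle=True).item()
T=ctrl.camera_params('top')
for z0 in(0,4.5):
    A=lambda u,v,z:onz(p,290+u/6.5,255+v/6.5,z0+z)
    B=lambda u,v,z:onz(p,290+u/6.5,335+v/6.5,z0+z)
    l0,r0=A(110,180,126),A(347,180,126); l1,r1=B(113,540,126),B(316,540,126)
    print('z0',z0,'width',np.linalg.norm(l0-r0),np.linalg.norm(l1-r1))
    m0=(l0+r0)/2;m1=(l1+r1)/2;d=m1-m0;print('mouth',m0,'end',m1,np.linalg.norm(d),'yaw',np.degrees(np.arctan2(d[1],d[0])))
    d/=np.linalg.norm(d)
    for w,(u,v,z) in {'red near':(217,203,122),'red far':(217,240,125),'blockN':(217,258,131),'blockF':(217,320,131),'block2N':(213,500,131)}.items():
        print(w,(B(u,v,z)-m0)@d)
    # tongue tips
    print('tip',(A(155,115,129)+A(303,115,129))/2, 'tray', [onz(p,260+u/3.2,205+v/3.2,z0+10).round(1) for u,v in((75,50),(327,50),(300,560),(88,560))])
E
```

```text
z0 0 width 35.60937507759593 35.540927798568305
mouth [568.21414512 161.42536328 126.        ] end [537.07585371  -5.02022363 126.        ] 169.33318219919408 yaw -100.59629048833385
red near 101.24481935939419
red far 106.29030343133908
blockN 104.99120140480493
blockF 117.47237238179179
block2N 155.42366930706567
tip [570.21884419 173.17535389 129.        ] tray [array([525.1, 201.5,  10. ]), array([623.2, 183.6,  10. ]), array([577.3, -58.3,  10. ]), array([479.9, -40.2,  10. ])]
z0 4.5 width 35.08994206134172 35.02249322097047
mouth [568.44035769 163.53293622 130.5       ] end [ 5.37756280e+02 -4.84713293e-01  1.30500000e+02] 166.8631235309368 yaw -100.59629048833385
red near 99.8139177708998
red far 104.75168721847717
blockN 103.3996513600499
blockF 115.69576038722647
block2N 153.084342402195
tip [570.41774855 175.13054357 133.5       ] tray [array([525.7, 202.6,  14.5]), array([622.7, 184.9,  14.5]), array([577.4, -54.4,  14.5]), array([481. , -36.5,  14.5])]
```

```bash
python3 - <<'E'
from h import *
p=np.load('w2.npy',allow_pickle=True).item()
T=ctrl.camera_params('top');S=ctrl.camera_params('scene')
I=cv2.imread('pics/top0.png')[225:315,290:410];cv2.imwrite('pics/t2.png',cv2.resize(I,None,fx=6.5,fy=6.5,interpolation=cv2.INTER_CUBIC))
I=cv2.imread('pics/scene0.png')[220:310,300:370];cv2.imwrite('pics/s2.png',cv2.resize(I,None,fx=6.5,fy=6.5,interpolation=cv2.INTER_CUBIC))
print('red',tri(p,(323.4,369.2),T,(356.2,261)))
for z0 in(0,4.5):
  for dx,dy in((0,17.5),(0,-17.5),(190,17.5),(190,-17.5)):
    y=np.radians(-100.6);m=np.array([568.2,161.4]) if z0==0 else np.array([568.4,163.5])
    X=[*(m+dx*np.array([np.cos(y),np.sin(y)])+dy*np.array([-np.sin(y),np.cos(y)])),126+z0]
    print(z0,dx,dy,'t2',((proj(T,X)-[290,225]+.0)*6.5).round(),'s2',((proj(S,X)-[300,220])*6.5).round())
E
```

```text
red (array([549.5581177 ,  62.35135626, 127.56438365]), np.float64(0.7415522330964109))
0 0 17.5 t2 [192.  40.] s2 [176.  73.]
0 0 -17.5 t2 [138. 128.] s2 [100.  82.]
0 190 17.5 t2 [693. 326.] s2 [336. 256.]
0 190 -17.5 t2 [641. 418.] s2 [249. 269.]
4.5 0 17.5 t2 [186.  34.] s2 [175.  62.]
4.5 0 -17.5 t2 [132. 122.] s2 [98. 71.]
4.5 190 17.5 t2 [689. 321.] s2 [334. 243.]
4.5 190 -17.5 t2 [637. 413.] s2 [247. 255.]
```

View pics/t2.png

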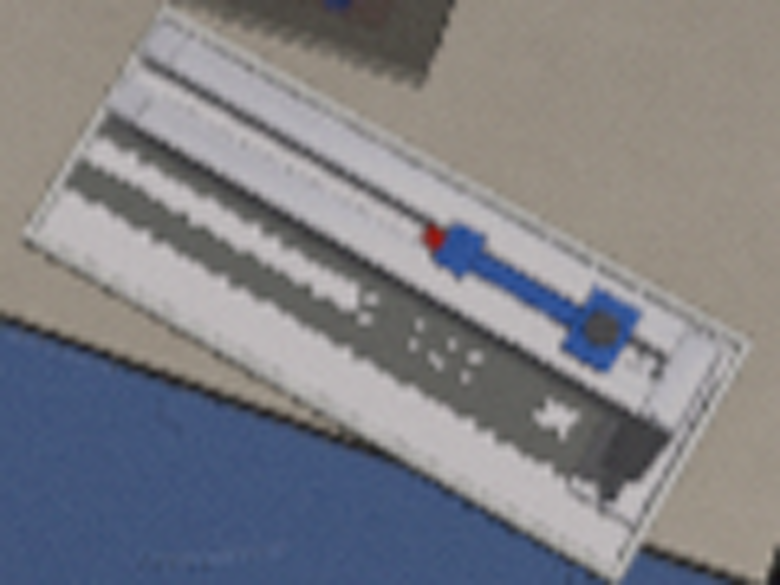

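View pics/s2.png

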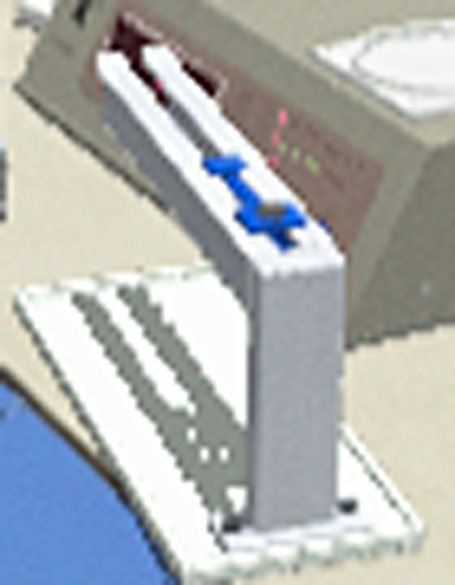

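```bash
python3 - <<'E'
from h import *
p=np.load('w2.npy',allow_pickle=True).item()
T=ctrl.camera_params('top');S=ctrl.camera_params('scene')
t=lambda u,v:(290+u/6.5,225+v/6.5)
s=lambda u,v:(300+u/6.5,220+v/6.5)
for n,a,b in(('knob',(603,330),(268,209)),('farL',(668,435),(257,275)),('farR',(718,345),(343,260)),('tipL',(105,112),(100,55)),('tipR',(157,35),(150,47)),('block1nearR',(462,228),(243,158))):
    print(n,tri(T,t(*a),S,s(*b)))
# tray corners
for n,a,b in(('tray near',(28,242),(15,297)),('trayfarR',(750,345),(423,535))):
    print(n,tri(T,t(*a),S,s(*b)))
E
```

```text
knob (array([536.86136048,  -0.82358936, 137.21149134]), np.float64(0.0767385970289627))
farL (array([513.44177675, -32.0586511 , 128.22686746]), np.float64(0.4288107773951529))
farR (array([547.02547028, -38.12061372, 129.28364279]), np.float64(0.7973769035786106))
tipL (array([553.33557643, 174.92897805, 133.97828347]), np.float64(5.742540531880871))
tipR (array([579.55386865, 169.2645174 , 135.61278564]), np.float64(2.3690258288930712))
block1nearR (array([555.39836245,  52.46676743, 133.26031642]), np.float64(2.8382698055558486))
tray near (array([523.90725286, 197.32970307,  13.58730948]), np.float64(1.465875019523662))
trayfarR (array([576.67868589, -56.7289269 ,  11.23332821]), np.float64(0.7406577323834846))
```

Request:
{"name": "send_rows", "arguments": {"commands": [[85,-11,-18,14,-8.4],[85,-22,-36,28,-16.8],[85,-33,-54,42,-25.2],[85,-44.2,-72.4,58,-33.6],[85,-44.2,-72.4,58,-33.6]]}}

```text
clock: 2.35
eef_pos: [536.2, 310.1, 217.1]
tool_rot: [3.14, 0.004, 0.417]
force: [-0.4, -0.6, 0.6]
width: 84.8
```

Request:
{"name": "send_rows", "arguments": {"commands": [[85,0,0,0,0],[85,0,0,0,0],[85,0,0,0,0]]}}

```text
clock: 2.65
eef_pos: [536.8, 309.4, 217.5]
tool_rot: [3.139, 0.003, 0.415]
force: [0.4, -0.2, -0.5]
width: 85.0
```

```bash
python3 - <<'E'
from h import *
p=ctrl.camera_params('wrist');cv2.imwrite('pics/w3.png',ctrl.get_image('wrist')[:,:,::-1]);np.save('w3.npy',p,allow_pickle=True)
s=ctrl.read_state();print(s['eef_pos'],np.degrees(s['tool_rot']))
a=cv2.imread('pics/w3.png')[280:430,240:400];cv2.imwrite('pics/w3c.png',cv2.resize(a,None,fx=4,fy=4,interpolation=cv2.INTER_CUBIC))
E
```

```text
[536.92754436 309.27174374 217.62450424] [179.86162875   0.18531794  23.78213999]
```

View pics/w3c.png

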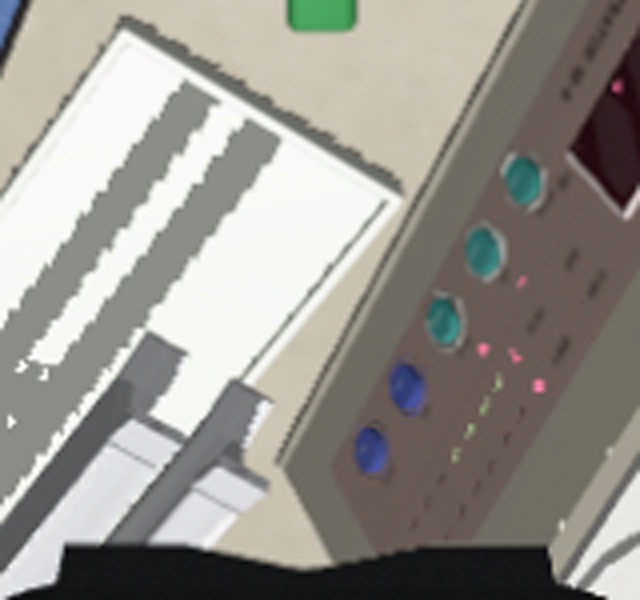

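```bash
python3 - <<'E'
from h import *
p=np.load('w3.npy',allow_pickle=True).item()
I=cv2.imread('pics/w3.png');hsv=cv2.cvtColor(I,cv2.COLOR_BGR2HSV)
m=cv2.inRange(hsv,(50,100,110),(80,255,255))
k,l,st,c=cv2.connectedComponentsWithStats(m);i=max(range(1,k),key=lambda j:st[j][4])
r=cv2.minAreaRect(np.argwhere(l==i)[:,::-1].astype(np.float32));print(r)
q=np.array([onz(p,u,v,161.5) for u,v in cv2.boxPoints(r)]);print(q.round(1),q.mean(0))
s=ctrl.read_state();e=s['eef_pos'];R=__import__('scipy.spatial.transform',fromlist=['Rotation']).Rotation.from_euler('xyz',s['tool_rot']).as_matrix()
for X in(q.mean(0),[540.5,305.5,161.5]): print('tool shift',(R.T@(np.array([X[0],X[1],143.5])-e)).round(1))
E
```

```text
((320.0, 276.0), (20.0, 16.0), 90.0)
[[535.9 302.3 161.5]
 [545.6 306.6 161.5]
 [551.6 293.4 161.5]
 [541.7 289.  161.5]] [543.71650271 297.82949758 161.5       ]
tool shift [ 1.8 13.  74.2]
tool shift [ 2.   4.7 74.1]
```

Request:
{"name": "send_rows", "arguments": {"commands": [[85,2,4.5,15,0.5],[85,2,4.5,40,0.5],[85,2,4.5,60,0.5],[85,2,4.5,74,0.5],[85,2,4.5,74,0.5]]}}

```text
clock: 3.2
eef_pos: [539.2, 304.3, 141.2]
tool_rot: [3.138, 0.008, 0.405]
force: [-0.5, 0.4, 0.1]
width: 85.1
```

Request:
{"name": "send_rows", "arguments": {"commands": [[85,0,0,0,0],[85,0,0,0,0]]}}

```text
clock: 3.4
eef_pos: [539.8, 304.3, 141.8]
tool_rot: [3.138, 0.006, 0.405]
force: [-0.1, 0.8, 0.6]
width: 85.6
```

Request:
{"name": "send_rows", "arguments": {"commands": [[85,0.5,-1,-2,0],[40,0.5,-1,-2,0],[12,0.5,-1,-2,0],[5,0.5,-1,-2,0],[0,0.5,-1,-2,0]]}}

```text
clock: 3.9
eef_pos: [539.8, 305.4, 143.8]
tool_rot: [3.138, 0.007, 0.405]
force: [0.7, -0.2, -0.5]
width: 28.1
```

Request:
{"name": "send_rows", "arguments": {"commands": [[0,0,0,0,0],[0,0,0,0,0],[0,0,0,0,0],[0,0,0,0,0]]}}

```text
clock: 4.3
eef_pos: [540.1, 305.5, 144.0]
tool_rot: [3.138, 0.006, 0.405]
force: [0.6, -0.1, 1.3]
width: 9.1
```

```bash
python3 - <<'E'
from h import *
s=ctrl.read_state();print(s['width'],s['force'])
cv2.imwrite('pics/w4.png',ctrl.get_image('wrist')[:,:,::-1])
I=ctrl.get_image('scene')[:,:,::-1];a=I[130:300,220:380];cv2.imwrite('pics/s4.png',cv2.resize(a,None,fx=3.5,fy=3.5,interpolation=cv2.INTER_CUBIC))
print(ctrl.read_state()['width'])
E
```

```text
9.1444169412999 [ 0.5895421  -0.05001907  1.29990058]
8.856046394708088
```

View pics/w4.png

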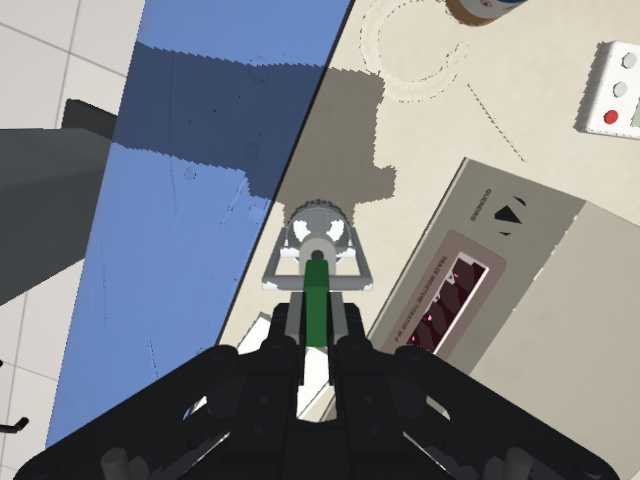

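View pics/s4.png

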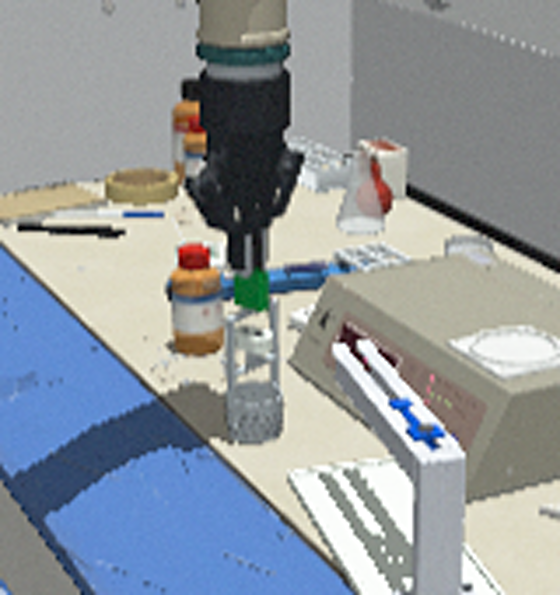

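```bash
python3 - <<'E'
from h import *
S=ctrl.camera_params('scene');w=ctrl.camera_params('wrist')
s=ctrl.read_state();e=s['eef_pos'];y=s['tool_rot'][2];tx=np.array([np.cos(y),np.sin(y),0]);ty=np.array([np.sin(y),-np.cos(y),0])
for n,X in(('tipR',e+8*tx+[0,0,-14]),('tipL',e-8*tx+[0,0,-14]),('tcp',e),('tab end top',e+16*ty+[0,0,161.5-144]),('tab end bot',e+16*ty+[0,0,125.5-144])):
    print(n,((proj(S,X)-[220,130])*3.5).round(),proj(w,X).round())
print(proj(w,e+11*-ty+8*tx+[0,0,-14]))
I=cv2.imread('pics/w4.png')[230:400,240:400];cv2.imwrite('pics/w4c.png',cv2.resize(I,None,fx=4,fy=3.5,interpolation=cv2.INTER_CUBIC))
E
```

```text
tipR [254. 300.] [333. 285.]
tipL [242. 305.] [303. 285.]
tcp [247. 287.] [318. 297.]
tab end top [261. 272.] [318. 346.]
tab end bot [262. 311.] [318. 307.]
[332.8216678  266.36397872]
```

View pics/w4c.png

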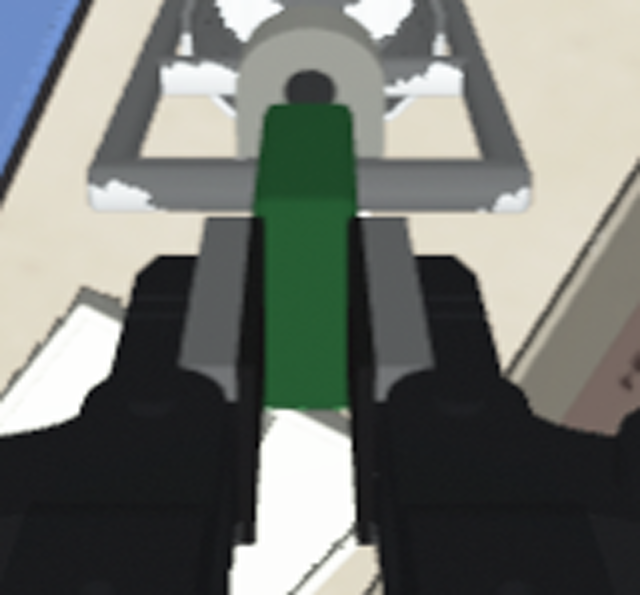

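Request:
{"name": "send_rows", "arguments": {"commands": [[0,0,0,-3,0],[0,0,0,-8,0],[0,0,0,-15,0],[0,0,0,-22,0],[0,0,0,-23,0]]}}

```text
clock: 4.9
eef_pos: [540.9, 306.0, 168.3]
tool_rot: [3.138, 0.004, 0.405]
force: [0.3, 0.7, -2.1]
width: 9.3
```

Request:
{"name": "send_rows", "arguments": {"commands": [[0,1,18,0,6],[0,1,37,0,13],[0,2,55,0,20],[0,3,74,0,27],[0,3.4,91.8,0,33.8]]}}

```text
clock: 5.4
eef_pos: [580.5, 222.2, 168.7]
tool_rot: [3.137, 0.001, -0.19]
force: [0.1, 0.4, -1.9]
width: 9.3
```

Request:
{"name": "send_rows", "arguments": {"commands": [[0,0,0,0,0],[0,0,0,0,0],[0,0,0,0,0]]}}

```text
clock: 5.7
eef_pos: [579.7, 224.0, 168.6]
tool_rot: [3.138, 0.002, -0.186]
force: [0.2, -0.2, -3.3]
width: 9.2
```

```bash
python3 - <<'E'
from h import *
s=ctrl.read_state();print(s['eef_pos'],np.degrees(s['tool_rot']),s['force'],s['torque'],s['width'])
p=ctrl.camera_params('wrist');cv2.imwrite('pics/w5.png',ctrl.get_image('wrist')[:,:,::-1]);np.save('w5.npy',p,allow_pickle=True)
I=ctrl.get_image('scene')[:,:,::-1];a=I[130:310,240:400];cv2.imwrite('pics/s5.png',cv2.resize(a,None,fx=3.3,fy=3.3,interpolation=cv2.INTER_CUBIC))
E
```

```text
[579.74674768 224.03178571 168.61599611] [ 1.79803373e+02  1.32126561e-01 -1.06756251e+01] [ 0.15522247 -0.19715077 -3.30122777] [ 0.00761419  0.02757872 -0.01654378] 9.234020518513969
```

View pics/w5.png

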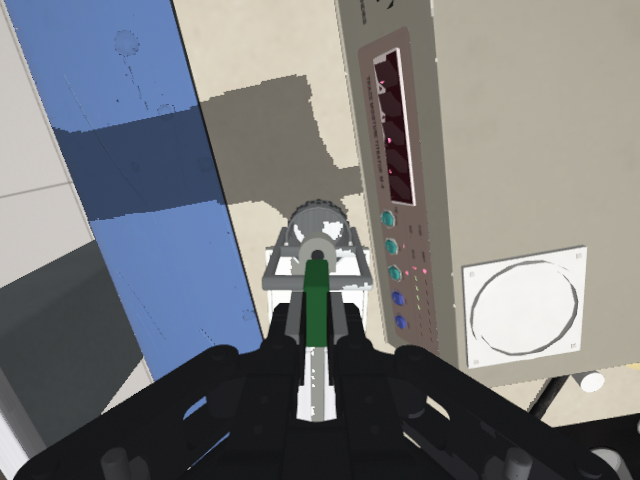

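View pics/s5.png

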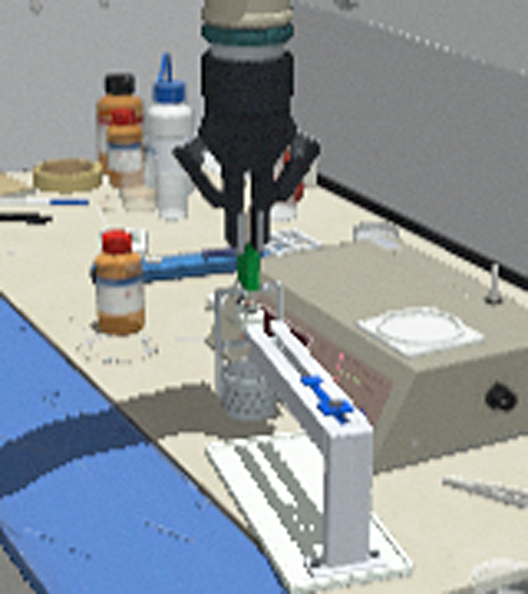

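```bash
python3 - <<'E'
from h import *
I=cv2.imread('pics/w5.png')[250:430,260:380];cv2.imwrite('pics/w5c.png',cv2.resize(I,None,fx=5,fy=3.3,interpolation=cv2.INTER_CUBIC))
p=np.load('w5.npy',allow_pickle=True).item()
y=np.radians(-100.6);d=np.array([np.cos(y),np.sin(y)]);n=np.array([-np.sin(y),np.cos(y)]);m=np.array([568.44,163.53])
for x in(0,20,40,60):
    for o in(-17.5,-5,0,5,17.5):
        q=proj(p,[*(m+x*d+o*n),130.5]);print(x,o,((q-[260,250])*[5,3.3]).round(),end=' ')
    print()
s=ctrl.read_state();print('head rel rail: along',(s['eef_pos'][:2]-m)@d,'lat',(s['eef_pos'][:2]-m)@n)
E
```

```text
0 -17.5 [157. 340.] 0 -5 [252. 340.] 0 0 [290. 340.] 0 5 [327. 340.] 0 17.5 [422. 340.] 
20 -17.5 [161. 422.] 20 -5 [253. 422.] 20 0 [290. 422.] 20 5 [326. 422.] 20 17.5 [418. 422.] 
40 -17.5 [165. 499.] 40 -5 [254. 499.] 40 0 [290. 499.] 40 5 [325. 499.] 40 17.5 [415. 499.] 
60 -17.5 [168. 571.] 60 -5 [255. 572.] 60 0 [289. 572.] 60 5 [324. 572.] 60 17.5 [411. 572.] 
head rel rail: along -61.36738944404148 lat 0.11603476298899508
```

View pics/w5c.png

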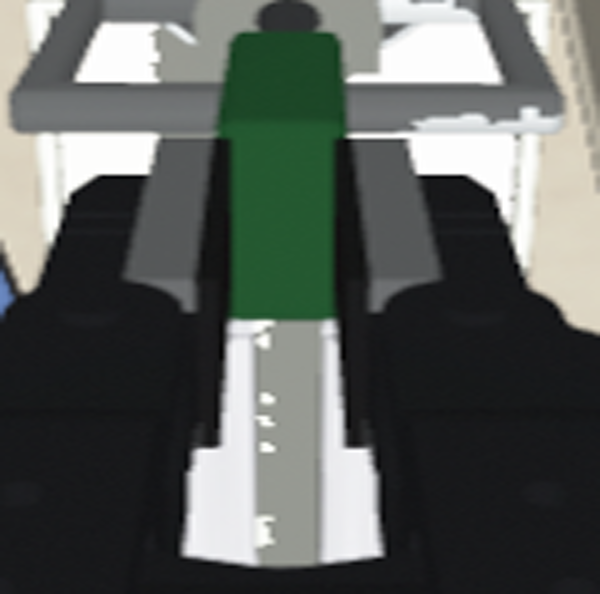

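```bash
python3 - <<'E'
from h import *
p=np.load('w5.npy',allow_pickle=True).item()
y=np.radians(-100.6);d=np.array([np.cos(y),np.sin(y)]);n=np.array([-np.sin(y),np.cos(y)]);m=np.array([568.44,163.53])
for u,v,z in((282,121,186),(283.5,318,186),(288,105,150)):
    X=onz(p,260+u/5,250+v/3.3,z);print(X,(X[:2]-m)@d,(X[:2]-m)@n)
X=onz(p,260+287.5/5,250+499/3.3,130.5);print((X[:2]-m)@n)
E
```

```text
[581.40667269 237.69873799 186.        ] -75.28831132291145 -0.8980385769465699
[575.84351519 207.35763394 186.        ] -44.441617291287486 -0.7849756705267916
[579.34968496 223.36624262 150.        ] -60.82200931665739 -0.2834426489531834
-0.28267654727378905
```

Request:
{"name": "send_rows", "arguments": {"commands": [[0,0.3,4,2,0],[0,0.3,10,2,0],[0,0.3,16,2,0],[0,0.3,22,2,0],[0,0.3,22,2,0]]}}

```text
clock: 6.3
eef_pos: [576.1, 200.3, 166.9]
tool_rot: [3.137, 0.002, -0.189]
force: [-0.4, 0.5, -2.6]
width: 9.3
```

```bash
python3 - <<'E'
from h import *
s=ctrl.read_state();print(s['eef_pos'],np.degrees(s['tool_rot']),s['force'],s['torque'])
for n,(r,c,w,h,f) in {'scene':(180,280,90,90,6.5),'top':(210,230,60,120,6.5)}.items():
    I=ctrl.get_image(n)[:,:,::-1];cv2.imwrite(f'pics/{n}6.png',cv2.resize(I[r:r+w,c:c+h],None,fx=f,fy=f,interpolation=cv2.INTER_CUBIC))
E
```

```text
[576.06250977 200.26889339 166.94428293] [ 1.79737570e+02  1.07312711e-01 -1.08267880e+01] [-0.36595893  0.52509435 -2.5547701 ] [ 0.0416718  -0.05307546 -0.02777978]
```

View pics/scene6.png

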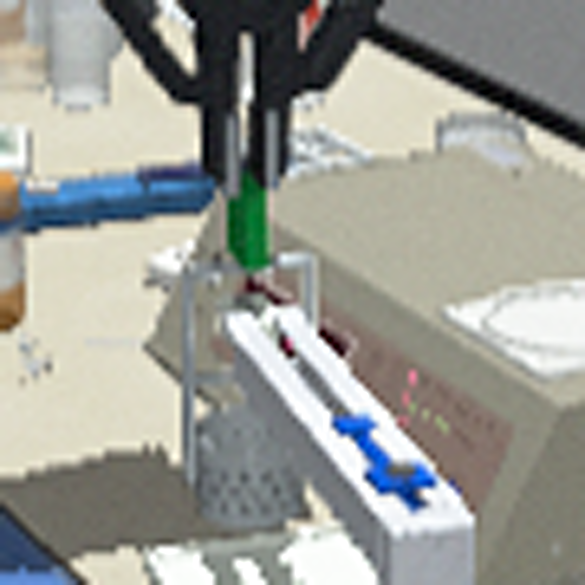

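View pics/top6.png

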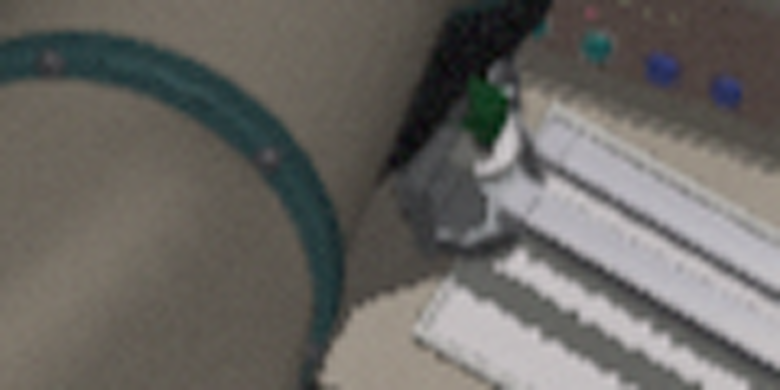

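Request:
{"name": "send_rows", "arguments": {"commands": [[0,-0.4,3,0,-0.2],[0,-0.4,6,0,-0.2],[0,-0.4,9,0,-0.2],[0,-0.4,12,0,-0.2],[0,-0.4,12,0,-0.2]]}}

```text
clock: 6.9
eef_pos: [573.5, 189.4, 167.0]
tool_rot: [3.138, 0.002, -0.185]
force: [0.2, 0.2, -0.8]
width: 8.9
```

Request:
{"name": "send_rows", "arguments": {"commands": [[0,0,3,0,0],[0,0,6,0,0],[0,0,9,0,0],[0,0,9,0,0]]}}

```text
clock: 7.3
eef_pos: [571.8, 179.7, 167.1]
tool_rot: [3.137, 0.002, -0.186]
force: [-0.1, -0.0, -1.7]
width: 9.1
```

Request:
{"name": "send_rows", "arguments": {"commands": [[0,-0.2,3,0,0],[0,-0.2,6,0,0],[0,-0.2,9,0,0],[0,-0.2,12,0,0],[0,-0.2,12,0,0]]}}

```text
clock: 7.8
eef_pos: [569.4, 167.2, 167.2]
tool_rot: [3.137, 0.002, -0.187]
force: [-0.3, -0.2, -2.2]
width: 9.4
```

```bash
python3 - <<'E'
from h import *
s=ctrl.read_state();print(s['eef_pos'],np.degrees(s['tool_rot']),s['force'],s['torque'])
p=ctrl.camera_params('wrist');W=ctrl.get_image('wrist')[:,:,::-1];cv2.imwrite('pics/w7.png',W)
I=ctrl.get_image('scene')[:,:,::-1];cv2.imwrite('pics/s7.png',cv2.resize(I[190:280,280:370],None,fx=6.5,fy=6.5,interpolation=cv2.INTER_CUBIC))
E
```

```text
[569.37466353 167.20357742 167.15681649] [ 1.79732433e+02  1.04008721e-01 -1.06907735e+01] [-0.3449716  -0.23987837 -2.24284092] [0.00737576 0.01652557 0.02241101]
```

View pics/s7.png

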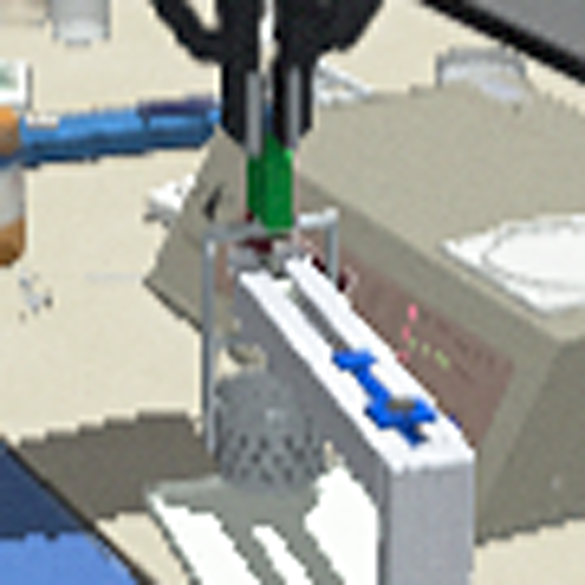

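View pics/w7.png

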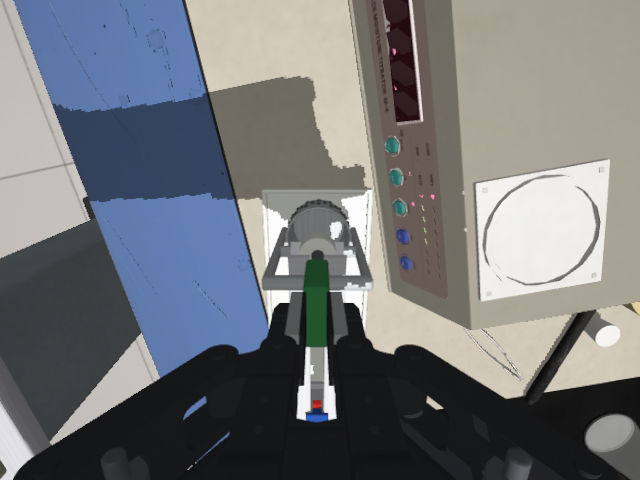

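Request:
{"name": "send_rows", "arguments": {"commands": [[0,0,6,0.5,0],[0,0,14,0.5,0],[0,0,22,0.5,0],[0,0,30,0.5,0],[0,0,36,0.5,0]]}}

```text
clock: 8.4
eef_pos: [562.6, 131.2, 166.9]
tool_rot: [3.137, 0.002, -0.187]
force: [-0.2, 0.0, -0.6]
width: 8.9
```

```bash
cat > st.py <<'E'
from h import *
y=np.radians(-100.6);d=np.array([np.cos(y),np.sin(y)]);n=np.array([-np.sin(y),np.cos(y)]);m=np.array([568.44,163.53])
def st():
    s=ctrl.read_state();e=s['eef_pos'];f=s['force']
    print('t',round(s['clock'],2),'along %.2f lat %.2f z %.2f'%((e[:2]-m)@d,(e[:2]-m)@n,e[2]),'rot',np.degrees(s['tool_rot']).round(2),'F along %.2f lat %.2f z %.2f'%(f[:2]@d,f[:2]@n,f[2]),s['torque'].round(2))
if __name__=='__main__': st()
E
python3 st.py
```

```text
t 8.4 along 32.84 lat 0.24 z 166.88 rot [ 1.7974e+02  1.0000e-01 -1.0720e+01] F along 0.02 lat -0.23 z -0.58 [0.   0.01 0.04]
```

Request:
{"name": "send_rows", "arguments": {"commands": [[0,0,6,0,0],[0,0,14,0,0],[0,0,22,0,0],[0,0,30,0,0],[0,0,36,0,0]]}}

```text
clock: 8.9
eef_pos: [555.8, 94.8, 167.1]
tool_rot: [3.137, 0.002, -0.188]
force: [0.7, 0.1, -2.3]
width: 9.0
```

```bash
python3 st.py
```

```text
t 8.9 along 69.86 lat 0.20 z 167.11 rot [ 1.7973e+02  1.0000e-01 -1.0760e+01] F along -0.28 lat 0.70 z -2.32 [-0.01 -0.02  0.06]
```

Now slower, toward the catch.

Request:
{"name": "send_rows", "arguments": {"commands": [[0,0,3,0.3,-0.1],[0,0,6,0.3,-0.1],[0,0,9,0.3,-0.1],[0,0,12,0.3,-0.1]]}}

```text
clock: 9.3
eef_pos: [553.6, 83.3, 166.8]
tool_rot: [3.137, 0.002, -0.186]
force: [0.0, 0.8, -2.6]
width: 9.2
```

```bash
python3 st.py
```

```text
t 9.3 along 81.57 lat 0.15 z 166.81 rot [ 1.7976e+02  1.0000e-01 -1.0630e+01] F along -0.79 lat -0.11 z -2.63 [ 0.31 -0.09 -0.03]
```

Request:
{"name": "send_rows", "arguments": {"commands": [[0,0,2,0,0],[0,0,4,0,0],[0,0,6,0,0],[0,0,8,0,0]]}}

```text
clock: 9.7
eef_pos: [552.1, 76.1, 166.8]
tool_rot: [3.138, 0.002, -0.185]
force: [0.3, 3.1, -3.7]
width: 9.1
```

```bash
python3 st.py
```

```text
t 9.7 along 88.97 lat 0.01 z 166.79 rot [ 1.798e+02  1.100e-01 -1.060e+01] F along -3.12 lat -0.29 z -3.65 [ 0.84 -0.16 -0.04]
```

Request:
{"name": "send_rows", "arguments": {"commands": [[0,0,1,0,0],[0,0,2,0,0],[0,0,3,0,0]]}}

```text
clock: 10.0
eef_pos: [551.5, 73.5, 166.7]
tool_rot: [3.139, 0.002, -0.185]
force: [1.5, 4.0, -3.5]
width: 9.5
```

```bash
python3 st.py
```

```text
t 10.0 along 91.65 lat -0.04 z 166.75 rot [ 1.7982e+02  1.1000e-01 -1.0580e+01] F along -4.25 lat 0.77 z -3.52 [ 0.93 -0.17  0.02]
```

Request:
{"name": "send_rows", "arguments": {"commands": [[0,0,1,0,0],[0,0,2,0,0],[0,0,3,0,0]]}}

```text
clock: 10.3
eef_pos: [550.8, 70.0, 166.7]
tool_rot: [3.138, 0.002, -0.184]
force: [-0.2, 0.8, -3.9]
width: 9.0
```

```bash
python3 st.py
```

```text
t 10.3 along 95.16 lat -0.15 z 166.69 rot [ 1.7978e+02  1.3000e-01 -1.0570e+01] F along -0.80 lat -0.34 z -3.87 [ 0.24 -0.06 -0.02]
```

Request:
{"name": "send_rows", "arguments": {"commands": [[0,0,3,0,0],[0,0,6,0,0],[0,0,9,0,0],[0,0,12,0,0],[0,0,15,0,0]]}}

```text
clock: 10.8
eef_pos: [547.9, 54.8, 166.7]
tool_rot: [3.138, 0.002, -0.185]
force: [0.6, 2.3, -4.3]
width: 9.3
```

```bash
python3 st.py
```

```text
t 10.8 along 110.62 lat -0.17 z 166.75 rot [ 1.7977e+02  1.3000e-01 -1.0580e+01] F along -2.39 lat 0.12 z -4.29 [ 0.42 -0.05 -0.01]
```

Request:
{"name": "send_rows", "arguments": {"commands": [[0,0,2,0,0],[0,0,4,0,0],[0,0,6,0,0],[0,0,8,0,0]]}}

```text
clock: 11.2
eef_pos: [546.4, 46.9, 166.8]
tool_rot: [3.138, 0.002, -0.185]
force: [-0.5, 1.8, -4.0]
width: 9.4
```

```bash
python3 st.py; python3 - <<'E'
from h import *
cv2.imwrite('pics/w8.png',cv2.resize(ctrl.get_image('wrist')[240:440,240:400,::-1],None,fx=4,fy=3,interpolation=cv2.INTER_CUBIC))
I=ctrl.get_image('scene')[:,:,::-1];cv2.imwrite('pics/s8.png',cv2.resize(I[190:310,290:380],None,fx=4.8,fy=4.8,interpolation=cv2.INTER_CUBIC))
E
```

```text
t 11.2 along 118.72 lat -0.17 z 166.77 rot [ 1.7977e+02  1.3000e-01 -1.0570e+01] F along -1.65 lat -0.78 z -4.00 [ 0.38 -0.07 -0.02]
```

View pics/w8.png

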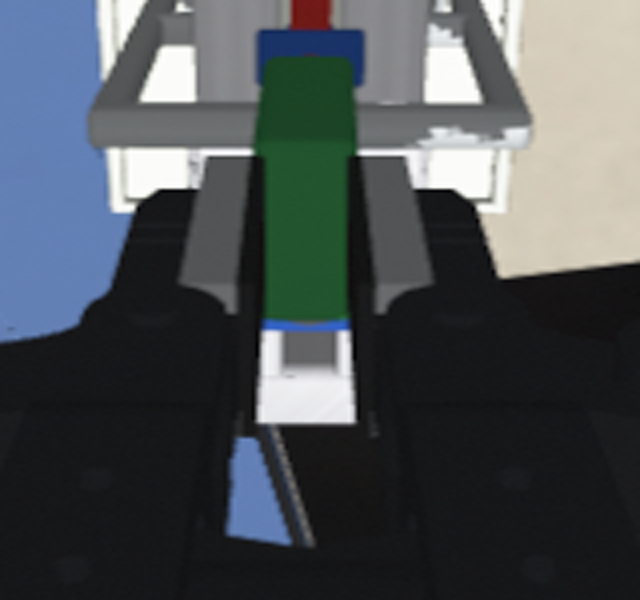

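View pics/s8.png

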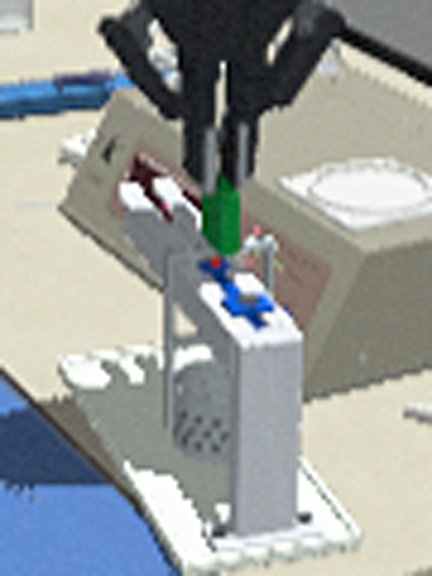

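Request:
{"name": "send_rows", "arguments": {"commands": [[0,0,1.5,0,0],[0,0,3,0,0],[0,0,4.5,0,0]]}}

```text
clock: 11.6
eef_pos: [545.5, 42.0, 166.8]
tool_rot: [3.137, 0.002, -0.185]
force: [-0.1, 1.0, -4.8]
width: 9.5
```

```bash
python3 st.py
```

```text
t 11.6 along 123.64 lat -0.20 z 166.80 rot [ 1.7975e+02  1.3000e-01 -1.0600e+01] F along -0.93 lat -0.26 z -4.76 [ 0.37 -0.09  0.01]
```

Request:
{"name": "send_rows", "arguments": {"commands": [[0,0,1,0,0],[0,0,2,0,0],[0,0,3,0,0]]}}

```text
clock: 11.9
eef_pos: [544.9, 39.0, 166.8]
tool_rot: [3.137, 0.002, -0.185]
force: [0.3, 0.6, -3.7]
width: 9.2
```

```bash
python3 st.py
```

```text
t 11.9 along 126.71 lat -0.20 z 166.82 rot [ 1.7976e+02  1.4000e-01 -1.0600e+01] F along -0.62 lat 0.16 z -3.72 [ 0.39 -0.01 -0.04]
```

Request:
{"name": "send_rows", "arguments": {"commands": [[0,0,1,0,0],[0,0,2,0,0]]}}

```text
clock: 12.1
eef_pos: [544.5, 37.0, 166.8]
tool_rot: [3.137, 0.002, -0.185]
force: [-0.1, 1.5, -4.8]
width: 9.3
```

```bash
python3 st.py
```

```text
t 12.1 along 128.80 lat -0.21 z 166.81 rot [ 1.7975e+02  1.4000e-01 -1.0600e+01] F along -1.46 lat -0.39 z -4.85 [ 0.27 -0.07  0.02]
```

Request:
{"name": "send_rows", "arguments": {"commands": [[0,0,1,0,0],[0,0,2,0,0]]}}

```text
clock: 12.3
eef_pos: [544.3, 35.2, 166.9]
tool_rot: [3.138, 0.002, -0.185]
force: [0.4, 2.5, -2.6]
width: 9.0
```

```bash
python3 st.py
```

```text
t 12.3 along 130.57 lat -0.14 z 166.92 rot [ 1.7978e+02  1.3000e-01 -1.0590e+01] F along -2.48 lat -0.09 z -2.63 [ 0.57 -0.08  0.04]
```

Request:
{"name": "send_rows", "arguments": {"commands": [[0,0,1,0,0],[0,0,2,0,0]]}}

```text
clock: 12.5
eef_pos: [544.1, 33.8, 167.1]
tool_rot: [3.139, 0.002, -0.185]
force: [1.1, 3.6, -1.2]
width: 9.0
```

```bash
python3 st.py
```

```text
t 12.5 along 132.03 lat -0.05 z 167.07 rot [ 1.7983e+02  1.1000e-01 -1.0580e+01] F along -3.71 lat 0.43 z -1.19 [ 0.82 -0.09 -0.01]
```

Request:
{"name": "send_rows", "arguments": {"commands": [[0,0,1,0,0],[0,0,2,0,0]]}}

```text
clock: 12.7
eef_pos: [543.9, 32.3, 167.2]
tool_rot: [3.139, 0.002, -0.184]
force: [-0.0, 3.4, -2.3]
width: 9.2
```

```bash
python3 st.py
```

```text
t 12.7 along 133.50 lat -0.02 z 167.16 rot [ 1.7987e+02  1.1000e-01 -1.0550e+01] F along -3.30 lat -0.62 z -2.32 [ 0.96 -0.13 -0.04]
```

Request:
{"name": "send_rows", "arguments": {"commands": [[0,0,1,0,0],[0,0,2,0,0]]}}

```text
clock: 12.9
eef_pos: [543.5, 30.7, 167.2]
tool_rot: [3.14, 0.002, -0.184]
force: [-0.4, 3.9, -2.4]
width: 9.2
```

```bash
python3 st.py
```

```text
t 12.9 along 135.11 lat -0.04 z 167.25 rot [ 1.799e+02  1.000e-01 -1.054e+01] F along -3.75 lat -1.10 z -2.38 [ 1.08 -0.11  0.03]
```

Request:
{"name": "send_rows", "arguments": {"commands": [[0,0,1,0,0],[0,0,1.5,0,0]]}}

```text
clock: 13.1
eef_pos: [543.5, 29.6, 167.4]
tool_rot: [3.141, 0.001, -0.184]
force: [1.8, 4.8, -1.4]
width: 9.6
```

```bash
python3 st.py
```

```text
t 13.1 along 136.22 lat 0.09 z 167.38 rot [ 1.7995e+02  8.0000e-02 -1.0530e+01] F along -5.04 lat 0.88 z -1.35 [ 1.29 -0.15 -0.01]
```

Request:
{"name": "send_rows", "arguments": {"commands": [[0,0,1,0,0],[0,0,1.5,0,0]]}}

```text
clock: 13.3
eef_pos: [543.3, 29.1, 167.3]
tool_rot: [-3.141, 0.002, -0.183]
force: [0.9, 5.6, -2.6]
width: 9.0
```

```bash
python3 st.py
```

```text
t 13.3 along 136.75 lat 0.01 z 167.29 rot [-1.7998e+02  9.0000e-02 -1.0500e+01] F along -5.64 lat -0.11 z -2.62 [ 1.48 -0.27  0.03]
```

Request:
{"name": "send_rows", "arguments": {"commands": [[0,0,1,0,0],[0,0,1.5,0,0]]}}

```text
clock: 13.5
eef_pos: [543.2, 28.6, 167.2]
tool_rot: [-3.14, 0.001, -0.183]
force: [0.3, 5.9, -2.8]
width: 9.2
```

```bash
python3 st.py
```

```text
t 13.5 along 137.26 lat 0.03 z 167.23 rot [-1.7991e+02  9.0000e-02 -1.0470e+01] F along -5.87 lat -0.80 z -2.78 [ 1.63 -0.28  0.02]
```

Request:
{"name": "send_rows", "arguments": {"commands": [[0,0,1.5,0,0],[0,0,2.5,0,0]]}}

```text
clock: 13.7
eef_pos: [543.0, 27.5, 167.2]
tool_rot: [-3.138, 0.001, -0.182]
force: [1.3, 6.6, -3.9]
width: 9.2
```

```bash
python3 st.py
```

```text
t 13.7 along 138.39 lat 0.03 z 167.17 rot [-1.7982e+02  8.0000e-02 -1.0420e+01] F along -6.73 lat 0.04 z -3.92 [ 1.75 -0.34  0.02]
```

Request:
{"name": "send_rows", "arguments": {"commands": [[0,0,1.5,0,0],[0,0,2.5,0,0]]}}

```text
clock: 13.9
eef_pos: [542.8, 26.7, 167.1]
tool_rot: [-3.136, 0.001, -0.181]
force: [2.1, 7.0, -3.6]
width: 9.0
```

```bash
python3 st.py; python3 - <<'E'
from h import *
cv2.imwrite('pics/w9.png',cv2.resize(ctrl.get_image('wrist')[180:380,240:400,::-1],None,fx=4,fy=3,interpolation=cv2.INTER_CUBIC))
E
```

```text
t 13.9 along 139.20 lat -0.00 z 167.08 rot [-1.797e+02  8.000e-02 -1.037e+01] F along -7.30 lat 0.74 z -3.61 [ 1.95 -0.4   0.02]
```

View pics/w9.png

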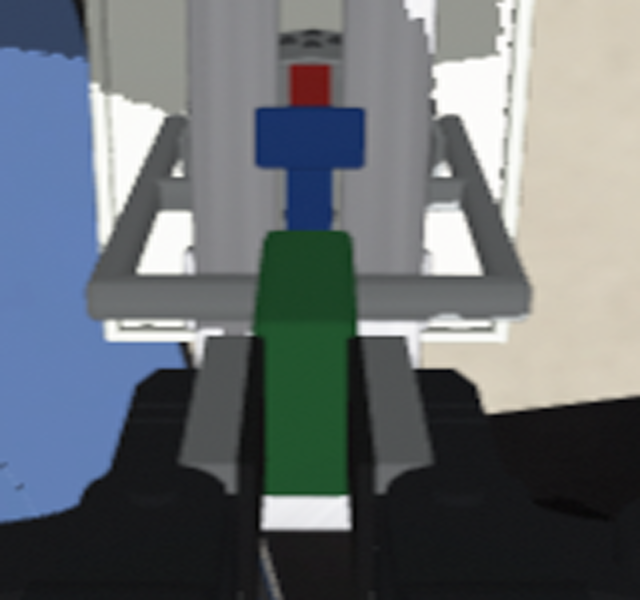

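Request:
{"name": "send_rows", "arguments": {"commands": [[0,0,2,0,0],[0,0,4,0,0]]}}

```text
clock: 14.15
eef_pos: [542.3, 24.5, 166.9]
tool_rot: [-3.134, 0.001, -0.18]
force: [2.5, 8.8, -5.2]
width: 9.0
```

```bash
python3 st.py
```

```text
t 14.15 along 141.42 lat -0.08 z 166.92 rot [-1.7957e+02  8.0000e-02 -1.0320e+01] F along -9.11 lat 0.83 z -5.18 [ 2.28 -0.46 -0.02]
```

Request:
{"name": "send_rows", "arguments": {"commands": [[0,0,2,0,0],[0,0,4,0,0]]}}

```text
clock: 14.35
eef_pos: [542.1, 23.5, 166.7]
tool_rot: [-3.131, 0.001, -0.178]
force: [2.9, 9.2, -7.4]
width: 9.4
```

```bash
python3 st.py; python3 - <<'E'
from h import *
cv2.imwrite('pics/w10.png',cv2.resize(ctrl.get_image('wrist')[180:380,240:400,::-1],None,fx=4,fy=3,interpolation=cv2.INTER_CUBIC))
I=ctrl.get_image('scene')[:,:,::-1];cv2.imwrite('pics/s10.png',cv2.resize(I[190:310,290:380],None,fx=4.8,fy=4.8,interpolation=cv2.INTER_CUBIC))
E
```

```text
t 14.35 along 142.52 lat -0.16 z 166.70 rot [-1.7937e+02  8.0000e-02 -1.0230e+01] F along -9.60 lat 1.20 z -7.41 [ 2.6  -0.63 -0.08]
```

View pics/w10.png

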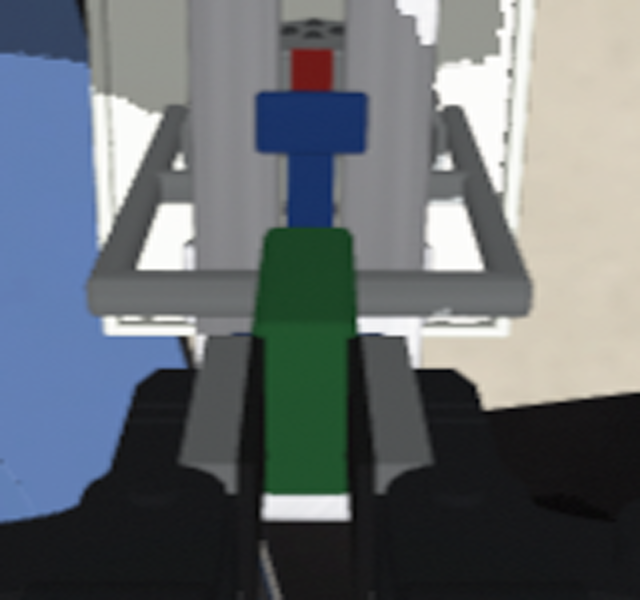

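View pics/s10.png

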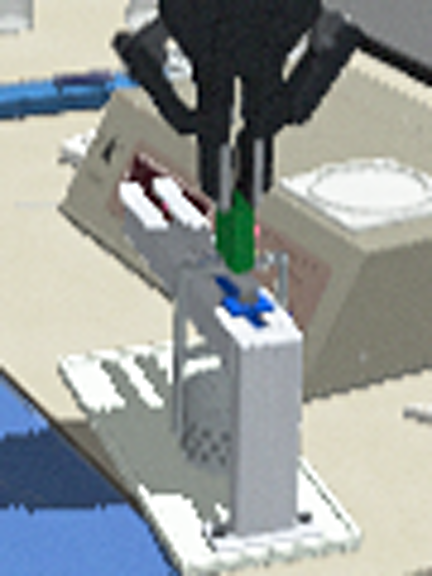

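Request:
{"name": "send_rows", "arguments": {"commands": [[0,0,-2,0,0],[0,0,-4,0,0],[0,0,-4,0,0]]}}

```text
clock: 14.75
eef_pos: [542.6, 27.5, 166.4]
tool_rot: [-3.131, 0.002, -0.178]
force: [0.7, 3.4, -4.4]
width: 9.1
```

```bash
python3 st.py
```

```text
t 14.75 along 138.45 lat -0.36 z 166.43 rot [-1.7939e+02  1.1000e-01 -1.0210e+01] F along -3.50 lat 0.04 z -4.42 [ 1.07 -0.26  0.04]
```

Request:
{"name": "send_rows", "arguments": {"commands": [[0,0,-1,0,0],[0,0,-2,0,0]]}}

```text
clock: 14.95
eef_pos: [542.9, 29.1, 166.4]
tool_rot: [-3.131, 0.002, -0.178]
force: [0.2, 3.0, -4.8]
width: 9.4
```

```bash
python3 st.py
```

```text
t 14.95 along 136.87 lat -0.38 z 166.38 rot [-1.7942e+02  1.2000e-01 -1.0230e+01] F along -2.95 lat -0.37 z -4.77 [ 0.82 -0.15  0.06]
```

Request:
{"name": "send_rows", "arguments": {"commands": [[0,0,-1,0,0],[0,0,-2,0,0]]}}

```text
clock: 15.15
eef_pos: [543.1, 30.2, 166.4]
tool_rot: [-3.132, 0.002, -0.179]
force: [-0.4, 1.2, -3.7]
width: 9.2
```

```bash
python3 st.py
```

```text
t 15.15 along 135.72 lat -0.33 z 166.44 rot [-1.7948e+02  1.1000e-01 -1.0260e+01] F along -1.15 lat -0.62 z -3.75 [ 0.41 -0.06 -0.01]
```

Request:
{"name": "send_rows", "arguments": {"commands": [[0,0,-1,0,0],[0,0,-2,0,0]]}}

```text
clock: 15.35
eef_pos: [543.4, 31.2, 166.6]
tool_rot: [-3.134, 0.002, -0.18]
force: [-0.8, 0.2, -2.4]
width: 9.0
```

```bash
python3 st.py
```

```text
t 15.35 along 134.72 lat -0.23 z 166.59 rot [-1.7955e+02  1.0000e-01 -1.0300e+01] F along -0.10 lat -0.81 z -2.38 [ 0.    0.01 -0.01]
```

Request:
{"name": "send_rows", "arguments": {"commands": [[0,0,-1,0,0],[0,0,-2,0,0]]}}

```text
clock: 15.55
eef_pos: [543.7, 32.1, 166.7]
tool_rot: [-3.135, 0.002, -0.18]
force: [-1.0, -1.1, -0.3]
width: 9.2
```

```bash
python3 st.py
```

```text
t 15.55 along 133.78 lat -0.13 z 166.70 rot [-1.7962e+02  9.0000e-02 -1.0340e+01] F along 1.28 lat -0.80 z -0.34 [-0.33  0.14  0.01]
```

Request:
{"name": "send_rows", "arguments": {"commands": [[0,0,-1.5,0,0],[0,0,-2.5,0,0]]}}

```text
clock: 15.75
eef_pos: [544.1, 33.3, 166.9]
tool_rot: [-3.136, 0.001, -0.181]
force: [-1.6, -2.8, 0.2]
width: 9.3
```

```bash
python3 st.py; python3 - <<'E'
from h import *
cv2.imwrite('pics/w11.png',cv2.resize(ctrl.get_image('wrist')[180:380,240:400,::-1],None,fx=4,fy=3,interpolation=cv2.INTER_CUBIC))
E
```

```text
t 15.75 along 132.52 lat 0.01 z 166.91 rot [-1.7971e+02  8.0000e-02 -1.0380e+01] F along 3.03 lat -1.09 z 0.18 [-0.87  0.28 -0.01]
```

View pics/w11.png

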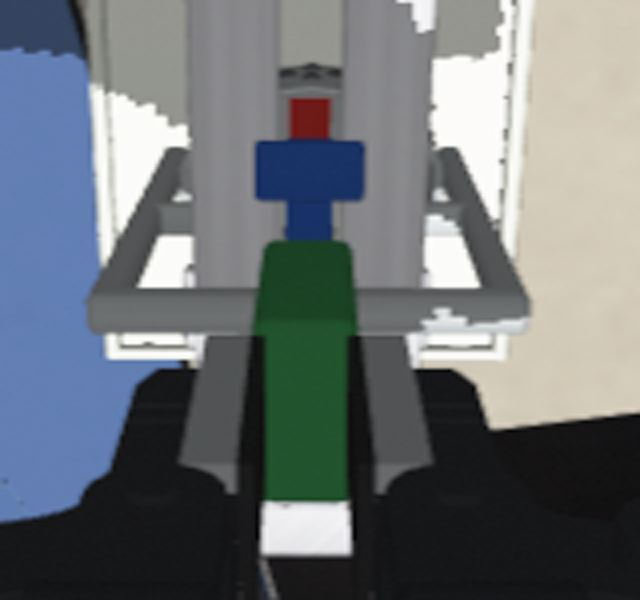

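Request:
{"name": "send_rows", "arguments": {"commands": [[0,-0.3,1,0.4,0],[0,-0.3,2,0.8,0],[0,-0.3,2.5,1.2,0],[0,-0.3,2.5,1.2,0]]}}

```text
clock: 16.2
eef_pos: [543.8, 31.7, 165.9]
tool_rot: [-3.135, 0.001, -0.181]
force: [0.4, 1.4, 1.6]
width: 9.3
```

```bash
python3 st.py
```

```text
t 16.2 along 134.09 lat 0.05 z 165.94 rot [-1.7964e+02  3.0000e-02 -1.0340e+01] F along -1.47 lat 0.17 z 1.56 [ 0.18 -0.07  0.04]
```

Now resting on the lips with almost no force. Open.

Request:
{"name": "send_rows", "arguments": {"commands": [[20,0,-0.5,0,0],[30,0,-0.5,0,0],[40,0,-0.5,0,0],[45,0,-0.5,0,0],[45,0,-0.5,0,0]]}}

```text
clock: 16.7
eef_pos: [543.9, 32.2, 165.9]
tool_rot: [-3.135, 0.001, -0.181]
force: [-0.5, -0.1, 0.5]
width: 44.9
```

```bash
python3 st.py; python3 - <<'E'
from h import *
print(ctrl.read_state()['width'])
cv2.imwrite('pics/w12.png',ctrl.get_image('wrist')[:,:,::-1])
E
```

```text
t 16.7 along 133.65 lat 0.03 z 165.86 rot [-1.7964e+02  4.0000e-02 -1.0350e+01] F along 0.23 lat -0.45 z 0.55 [ 0.02  0.02 -0.02]
44.932555803252626
```

View pics/w12.png

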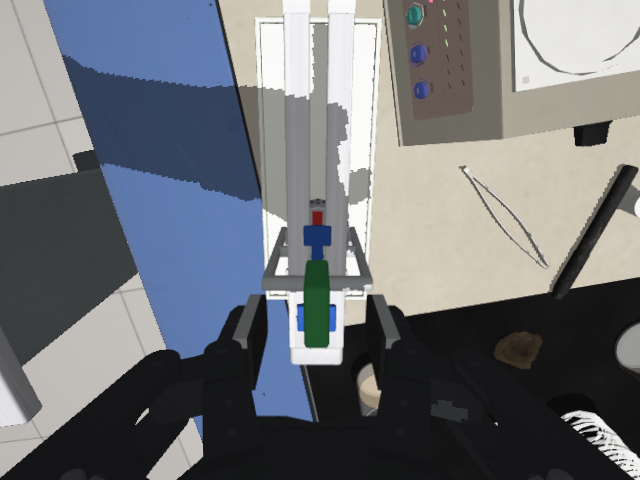

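Request:
{"name": "send_rows", "arguments": {"commands": [[45,0,0,-10,0],[45,0,0,-35,0],[45,0,0,-70,0],[45,0,-20,-110,0],[45,0,-40,-120,0]]}}

```text
clock: 17.25
eef_pos: [553.7, 70.2, 291.5]
tool_rot: [-3.133, -0.007, -0.183]
force: [1.5, 1.4, 0.1]
width: 45.1
```

Request:
{"name": "send_rows", "arguments": {"commands": [[45,0,0,0,0],[45,0,0,0,0],[45,0,0,0,0],[45,0,0,0,0],[45,0,0,0,0]]}}

```text
clock: 17.75
eef_pos: [553.1, 69.3, 290.7]
tool_rot: [-3.134, -0.006, -0.184]
force: [1.9, -0.2, -0.3]
width: 45.3
```

```bash
python3 - <<'E'
from h import *
p=ctrl.camera_params('wrist');W=ctrl.get_image('wrist')[:,:,::-1];cv2.imwrite('pics/w13.png',W);np.save('w13.npy',p,allow_pickle=True)
I=ctrl.get_image('scene')[:,:,::-1];cv2.imwrite('pics/s13.png',cv2.resize(I[190:310,270:430],None,fx=4.8,fy=4.8,interpolation=cv2.INTER_CUBIC))
E
python3 st.py
```

```text
t 17.85 along 95.03 lat 2.45 z 290.98 rot [-179.53   -0.37  -10.53] F along -0.56 lat 0.93 z 0.33 [-0.05 -0.01  0.  ]
```

View pics/w13.png

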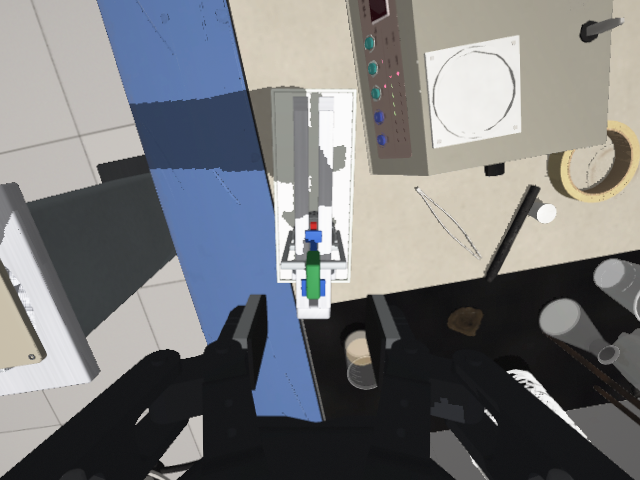

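View pics/s13.png

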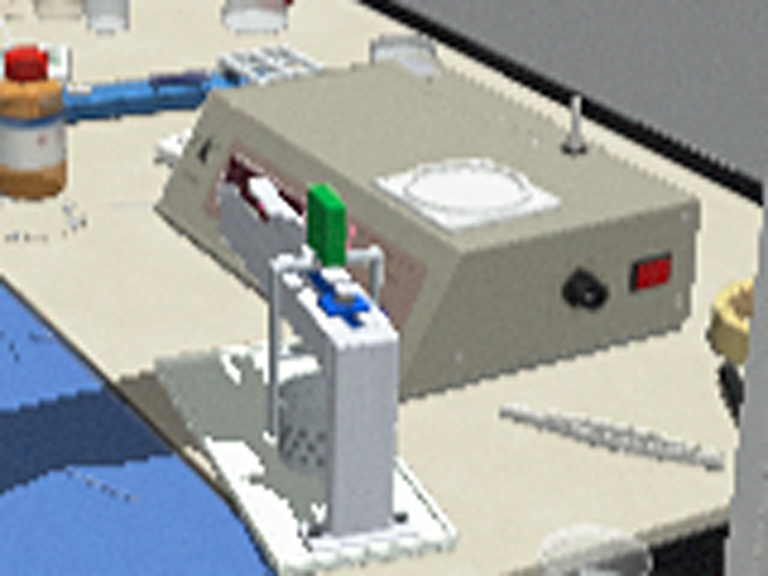

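```bash
python3 - <<'E'
from st import *
p=np.load('w13.npy',allow_pickle=True).item();I=cv2.imread('pics/w13.png')
cv2.imwrite('pics/w13c.png',cv2.resize(I[210:320,270:360],None,fx=6,fy=5.4,interpolation=cv2.INTER_CUBIC))
W=ctrl.get_image('wrist')[:,:,::-1];print('diff',np.abs(W[200:330,260:370].astype(int)-I[200:330,260:370]).mean())
E
```

```text
diff 4.0661538461538465
```

View pics/w13c.png

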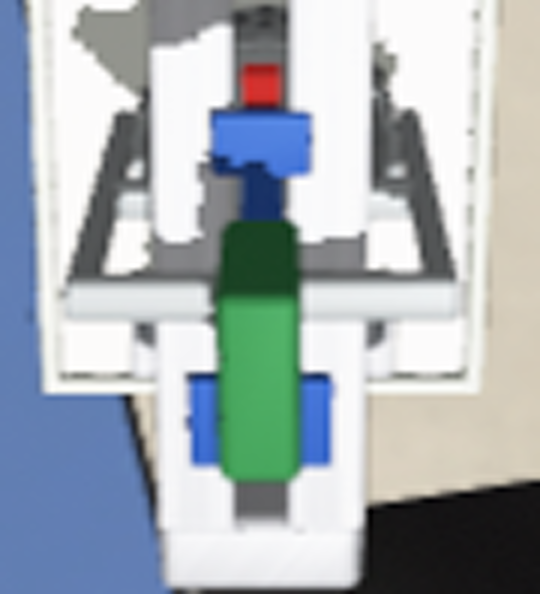

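```bash
python3 - <<'E'
from st import *
p=np.load('w13.npy',allow_pickle=True).item()
A=lambda u,v,z:onz(p,270+u/6,210+v/5.4,z)
for nme,u,v,z in(('tab near',260,295,182.5),('tab far',260,482,182.5),('bar near top',260,280,146.5),('bar far bot',260,318,142),('barL',68,298,146.5),('barR',458,298,146.5),('red near',262,65,127),('block near',262,112,135.5),('block far',262,172,135.5),('block2 near',262,373,135.5)):
    X=A(u,v,z)[:2];print(nme,'along %.1f lat %.1f'%((X-m)@d,(X-m)@n))
E
```

```text
tab near along 121.1 lat -0.3
tab far along 152.6 lat -0.4
bar near top along 132.6 lat -0.4
bar far bot along 141.5 lat -0.4
barL along 135.9 lat -30.2
barR along 136.0 lat 30.4
red near along 99.5 lat -0.0
block near along 105.7 lat -0.0
block far along 116.6 lat -0.0
block2 near along 154.9 lat -0.1
```

```bash
python3 - <<'E'
from cell import ctrl
print(ctrl.read_state()['clock'],ctrl.finish_job())
E
```

```text
the job is handed in; nothing more can be done
17.9 None
```

I gripped the hanger by its green tab and entered the head into the rail mouth without contact force. I then slid it past the red catch until it was locked, released it and backed off. The job was handed in at 17.9 s.

**Push force:** the catch ramp took about 4 N at most and the last stretch against the buffer about 4–7 N. The highest along-rail reading was about 9.6 N, when I pressed it to its end.

**Click:** I never saw a sharp force drop at the moment of the click. I also stopped short of the 11 N that means fully in, so these checks stand in for it:
- A pull-back before release was held at about 3 N, still rising.
- After release the head centre was measured at about 137 mm behind the mouth. The stop block's rear edge measured about 117 mm. I took that as the locking face, which I could not see directly; on that reading the 20 mm offset fits.
- The tab and the top bar line up within about 1 mm, so the basket hangs upright.

**Readings that disagreed:**
- The finger opening read about 9 mm on the 12 mm tab; the pictures showed it properly held.
- The tab slipped a few millimetres in the pads while I pressed it to its end.
- The scene and top cameras put the rail's height anywhere from about 1 to 7 mm, so I took it as standing on the slab at 4.5 mm. The entry went in without contact force.

The arm never went near the beaker or the amber bottle. In the last pictures they looked undisturbed; I did not measure them again.

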